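# Test the yellow spring pin in the vice and log it

## Robot

A 6-joint arm with a two-finger parallel gripper is mounted at the origin on the work surface. World frame = base frame: x ahead of the robot, y to its left, z up, the work surface at z = 0. Lengths are in mm, angles in degrees, forces in N, time in s.
With the tool pointing down it reaches from about 300 to 850 mm from the base axis. Payload 4.2 kg.
Tool frame: the origin (TCP) lies between the finger pads; the fingertips stand 22 mm ahead of it and the grasp point (between the pads) lies 3 mm ahead of it; z points along the fingers, y is the direction in which the jaws open and shut (so a half turn about z gives the same grasp; the last joint's range is limited). The gripper opens to 91 mm and grips with 3 to 60 N. Pads are 32 mm wide; open, the fingers measure 118 mm over their backs; the gripper's body (76 mm by 178 mm) begins 60 mm behind the grasp point.
Start: joints at [65.833, 18.312, 89.639, -0, 72.044, -1.146], TCP at [224.871, 529.22, 235.976] pointing down, gripper open.
Joint ranges: [-177.97, 177.97], [-48.28, 115.42], [12.27, 149.76], [-77.06, 257.06], [2.81, 150.46], [-146.56, 146.56]. Speed limits (degrees/s): [147.25, 147.25, 180, 180, 180, 180].

## Interface

Orientations are given as [roll, pitch, yaw] about the fixed x, y, z axes, in that order (R = Rz(yaw) Ry(pitch) Rx(roll)).
In Python, from workcell import * gives the robot as it stands.
- The arm moves only by the shell command python3 -m jog 'ROWS' [OPENING] [FORCE]. ROWS is text: rows parted by semicolons, each of 6 numbers parted by spaces: the shift along the tool's x, y, z in units of 0.5 m (1.0 is 0.5 m), then the turn, a rotation vector about the tool's x, y, z in units of pi/2 rad (1.0 is pi/2 rad). A call has 1 to 20 rows; each row is the pose to reach, as a shift and turn from the pose measured when the call began, along the tool's axes at that moment; what a row does not reach only later rows make up. A row lasts 1/12 s, in which the tool goes at most 41.7 mm and 7.16 degrees, less where a joint would pass 70% of its speed; a pose out of reach is approached as far as the arm can. A call with a number of a shift or a turn outside -1 to 1 is refused whole. A call with a gripper value outside its range is refused whole. OPENING is the opening, from -1 (shut) to 1 (fully open), set as the call begins (- or left out, the last holds). The fingers move at their own pace and stop on an object; FORCE is the grip in N (left out, the last holds). Time passes only in rows, so rows that repeat a pose let the fingers close. It gives the time, the measured TCP pose, the force and the opening at its end, in the units of the state.
- state(): the state, without advancing time (a new reading comes with each control period).
- grab_frame(name): name is "side" or "top"; returns the picture (480x640x3 uint8, red, green, blue); there is no depth.
- calibration(name): a dict with "mtx" (3x3 intrinsics, pixels), "rvec" (rotation vector, rad) and "tvec" (3), from world to camera coordinates, as OpenCV has them. Camera axes: x right, y down, z forward; pixel columns grow to the right and rows downward; lengths in mm; the calibration is good to about 2 mm. A picture is of the moment at which its call begins. calibration takes no time and is no camera call.
- job_done(): hands the job in, once; it reports no verdict.
Trained networks look in the newest picture that a camera, given by its name, has taken for a name from the list of things; names that differ only in an ending like _2 or _b are one class to them, and where a whole thing is asked for, a point or a joint stands for the part that bears it (a point fixed in the world has none). Each returns a list of dicts, best first, with "confidence" (0 to 1); they miss things now and then, are a little off and sometimes report something else, mostly with a low value. They report only what shows in the picture. A call takes as long as a camera call.
- spot_in(query, camera): "rect" ([left, top, right, bottom] in pixels, round what is visible of it).
- tip_of(query, camera): "location" ([column, row] in pixels: a listed point, or the origin of a listed thing).
The state is a dict: "time_s": time; "qpos": joint angles; "qvel": joint speeds; "effort": joint torques, N m; "ee_pos": TCP position; "ee_rot": TCP orientation; "force": force on the tool from outside, world axes, zero at the start; "torque": the same for the moment, N m; "gripper_width": finger opening in mm.
Only numpy, scipy, OpenCV 4.12 (cv2) and the standard library are available. Lean on these libraries where they do the work, as an engineer would, in place of code of your own. Each camera call takes 0.05 s, during which the arm holds its last target. There are 200 camera calls.

## Task

Check that the yellow spring pin on the plate in the vice moves freely: with the fingertips press it gently down a few millimetres, then let it spring right back up. After that, log the check by pressing the green button on the grey box fully in and letting it go. Only press, never pull or lift: do not touch the other three pins or the red button, and leave everything else on the bench where it is.

Things in the scene. Friction and masses are not known exactly. Their poses are not given: they have to be found in the camera images.
- yellow_top (a point): Steel spring pin with a yellow head (18 mm across, flat top) standing in a yellow collar (32 mm across, 6 mm high) on the plate. This point is the centre of the head's flat top, which moves with the pin; at rest 24 mm above the plate's top face and 184 mm above the bench. Pin upright, z up.
- yellow_pin (a joint): How far the yellow pin is pressed down into its collar, in m: 0 at rest, 0.010 at its lower stop, negative if pulled up. Spring 0.9 N per mm (9 N at the stop); it springs back by itself.
- white_top (a point): Steel spring pin with a white head (18 mm across, flat top) standing in a white collar (32 mm across, 6 mm high) on the plate. This point is the centre of the head's flat top, which moves with the pin; at rest 24 mm above the plate's top face and 184 mm above the bench. Pin upright, z up.
- white_pin (a joint): How far the white pin is pressed down into its collar, in m: 0 at rest, 0.010 at its lower stop, negative if pulled up. Spring 0.9 N per mm (9 N at the stop); it springs back by itself.
- blue_top (a point): Steel spring pin with a blue head (18 mm across, flat top) standing in a blue collar (32 mm across, 6 mm high) on the plate. This point is the centre of the head's flat top, which moves with the pin; at rest 24 mm above the plate's top face and 184 mm above the bench. Pin upright, z up.
- blue_pin (a joint): How far the blue pin is pressed down into its collar, in m: 0 at rest, 0.010 at its lower stop, negative if pulled up. Spring 0.9 N per mm (9 N at the stop); it springs back by itself.
- black_top (a point): Steel spring pin with a black head (18 mm across, flat top) standing in a black collar (32 mm across, 6 mm high) on the plate. This point is the centre of the head's flat top, which moves with the pin; at rest 24 mm above the plate's top face and 184 mm above the bench. Pin upright, z up.
- black_pin (a joint): How far the black pin is pressed down into its collar, in m: 0 at rest, 0.010 at its lower stop, negative if pulled up. Spring 0.9 N per mm (9 N at the stop); it springs back by itself.
- vice: Blue bench vice fixed to the bench, holding a flat steel fixture plate 92 (x) by 136 (y) mm, top face level, 160 mm above the bench. Origin on the bench under the plate's centre; z up; its screw and bar stick out along its -x, to 210 mm, no higher than 140 mm. The four pins stand on the plate at x = +-26, y = +-38 mm of this frame, in any order.
- log_box: Grey log box fixed to the bench, 100 (x) by 170 (y) by 50 mm high, aluminium top face. Origin under its centre, z up. The green and the red button stand on top at y = +-40 mm, either way round.
- green_button_top (a point): Centre of the top of the round green push button (32 mm across) on the log box, facing straight up, in a black housing; about 73 mm above the bench at rest.
- green_button (a joint): How far the green button is pressed down, in m: 0 out, 0.006 fully in (about 5 N there); springs back when let go.
- red_button_top (a point): Centre of the top of the round red push button (32 mm across) on the log box, facing straight up, in a black housing; about 73 mm above the bench at rest.
- red_button (a joint): How far the red button is pressed down, in m: 0 out, 0.006 fully in (about 5 N there); springs back when let go.
- oil_bottle: Red closed bottle, 60 mm across, 150 mm high, standing; origin under its centre. Not to be disturbed.
- tap_wrench: Steel tap wrench lying on the bench, 190 mm long along its x, 22 mm high; origin under its middle. Not to be disturbed.
- square: Steel engineer's square lying on the bench, blade 150 mm along its x, with a dark stock 100 mm along y at its -x end, 18 mm high; origin under the blade's middle. Not to be disturbed.
- drill_case: Open white drill case with drill bits in it, 70 by 120 mm, 18 mm high; origin under its centre. Not to be disturbed.
- hammer: Hammer lying on the bench, along its x; origin near its middle, on the bench. Not to be disturbed.
- screwdriver: Screwdriver lying on the bench, along its x; origin near its middle, on the bench. Not to be disturbed.
- bolt: Dark steel cap screw standing on its 30 mm head, 60 mm high; origin under its centre. Not to be disturbed.

How it is judged (in metres and radians):
On the way, in this order (a step that is already met when the one before it is completed fails the run):
1. The yellow pin is pressed down at least 2.5 mm by the fingers (value of joint yellow_pin above 0.0025 m and contact force between the fingers and yellow_pin above 0.5 N), for 0.1 s.
2. The fingers have left the yellow pin and it is back up, within 1 mm (value of joint yellow_pin below 0.001 m and contact force between the fingers and yellow_pin below 0.1 N), for 0.2 s.
3. The green button is pressed in at least 4.5 mm by the fingers (value of joint green_button above 0.0045 m and contact force between the fingers and green_button above 0.5 N), for 0.05 s.
At the end, for the whole second after the job is handed in: All four pins are up and both buttons out (within 1 mm), the yellow pin having been pressed and released and the green button pressed after it; every loose thing is within 15 mm of where it began, the bottle and the bolt upright (value of joint each of yellow_pin, green_button, red_button, white_pin, blue_pin, black_pin below 0.001 m and distance of each of oil_bottle, tap_wrench, square, drill_case, hammer, screwdriver, bolt from where it was at the start of the episode below 0.015 m and angle between each of oil_bottle, bolt's own z axis and vertical below 0.4 rad); the robot touches nothing.
It fails at once if The yellow pin is pushed hard (over 20 N) instead of gently (contact force between the fingers and yellow_pin above 20 N).
It fails at once if A pin is pulled up more than 2 mm (value of joint any of yellow_pin, white_pin, blue_pin, black_pin below -0.002 m).
It fails at once if One of the other three pins is touched (contact force between any of the fingers, the arm and white_pin above 0.5 N or contact force between any of the fingers, the arm and blue_pin above 0.5 N or contact force between any of the fingers, the arm and black_pin above 0.5 N or value of joint any of white_pin, blue_pin, black_pin above 0.0015 m).
It fails at once if The red button is touched (contact force between any of the fingers, the arm and red_button above 0.5 N or value of joint red_button above 0.0015 m).
It fails at once if A loose thing on the bench is shifted or lifted more than 15 mm, or the bottle or bolt tips over (distance of any of oil_bottle, tap_wrench, square, drill_case, hammer, screwdriver, bolt from where it was at the start of the episode above 0.015 m or angle between any of oil_bottle, bolt's own z axis and vertical above 0.4 rad).
It also fails if it takes over 42 s, if anything falls off the work surface, if the arm or the gripper's body presses on something with over 40 N, if the wrist force passes 120 N, or if a joint passes its speed limit or range.

## Working session

There is one attempt and no reset: what is moved stays moved. The work goes in short steps, Python scripts to look and compute and a shell command to move; the robot and the scene stay as the last step left them, time stands still between calls to the robot, and variables do not carry over. Pictures are saved under pics/ and viewed, about 8 in all and at most 12, crops included, and the job is handed in when it is done.

```bash
mkdir -p pics
cat > h.py <<'E'
from workcell import *
import numpy as np, cv2
def ray(cam,uv):
    c=calibration(cam);R,_=cv2.Rodrigues(np.array(c["rvec"],float));t=np.array(c["tvec"],float).ravel()
    d=R.T@np.linalg.inv(np.array(c["mtx"]))@np.array([uv[0],uv[1],1.]);return -R.T@t,d
def atz(cam,uv,z):
    o,d=ray(cam,uv);return (o+d*(z-o[2])/d[2])
def snap(cam,f):
    im=grab_frame(cam);cv2.imwrite('pics/'+f,im[:,:,::-1]);return im
E
python3 - <<'E'
from h import *
np.set_printoptions(precision=1,suppress=True)
for cam in("top","side"):
    snap(cam,cam+'1.png');print(cam,ray(cam,(320,240))[0])
    for q,z in(("yellow_top",184),("white_top",184),("blue_top",184),("black_top",184),("green_button_top",73),("red_button_top",73),("oil_bottle",0),("bolt",0),("log_box",0),("vice",0)):
        for r in tip_of(q,cam)[:2]:
            print(q,np.array(r["location"]),round(r["confidence"],2),atz(cam,r["location"],z))
print(state())
E
```

```text
top [ 403.4    9.4 1383.5]
yellow_top [280.  259.6] 0.45 [520.2 101.  184. ]
white_top [279.5 258.5] 0.44 [522.9 102.3 184. ]
white_top [307.5 286.5] 0.4 [456.2  34.1 184. ]
blue_top [396.1 243.8] 0.31 [ 560.7 -179.7  184. ]
black_top [309.5 264.9] 0.53 [507.9  29.8 184. ]
green_button_top [395.7 245.9] 0.51 [ 569.7 -196.1   73. ]
green_button_top [150.7 281.9] 0.25 [470.3 445.   73. ]
red_button_top [430. 241.] 0.65 [ 583.5 -287.5   73. ]
red_button_top [395.  308.4] 0.55 [ 405.8 -191.7   73. ]
oil_bottle [435.1 188.3] 0.81 [ 745.1 -322.5    0. ]
bolt [397.4 311.2] 0.43 [ 398.4 -209.4    0. ]
log_box [404.7 245.6] 0.86 [ 580.  -232.8    0. ]
side [  93.4 -593.6  792.6]
yellow_top [461.3 317.5] 0.72 [ 590.9 -386.1  184. ]
yellow_top [273.3 202.9] 0.46 [524.1  91.2 184. ]
white_top [260.3 223.1] 0.54 [460.6  49.2 184. ]
blue_top [251.5 205.8] 0.48 [479.2 113.2 184. ]
black_top [286.  223.2] 0.5 [503.9  14.  184. ]
black_top [271.5 202.3] 0.21 [522.2  95.6 184. ]
green_button_top [374.8 300.3] 0.58 [ 574.9 -202.6   73. ]
green_button_top [479.5 418.3] 0.23 [ 529.6 -501.1   73. ]
red_button_top [400.9 322. ] 0.47 [ 575.8 -277.3   73. ]
oil_bottle [464.2 318.7] 0.66 [ 743.7 -329.6    0. ]
oil_bottle [272.9 272. ] 0.22 [489.8  63.7   0. ]
bolt [312.9 367.1] 0.6 [ 399.2 -209.8    0. ]
log_box [383.  331.8] 0.9 [ 574.2 -238.6    0. ]
vice [274.7 272. ] 0.87 [493.3  60.9   0. ]
{'time_s': 1.1, 'qpos': array([65.8, 18.3, 89.6,  0. , 72. , -1.1]), 'qvel': array([ 0.1, -0. ,  0. , -0.1, -0. , -0. ]), 'effort': array([ -0. , -41.2, -23.2,   0.1,   0. ,   0. ]), 'ee_pos': array([224.9, 529.2, 236. ]), 'ee_rot': array([180.,  -0., 157.]), 'force': array([ 0.3,  0. , -0.3]), 'torque': array([0., 0., 0.]), 'gripper_width': 91.39571606017493}
```

View pics/top1.png

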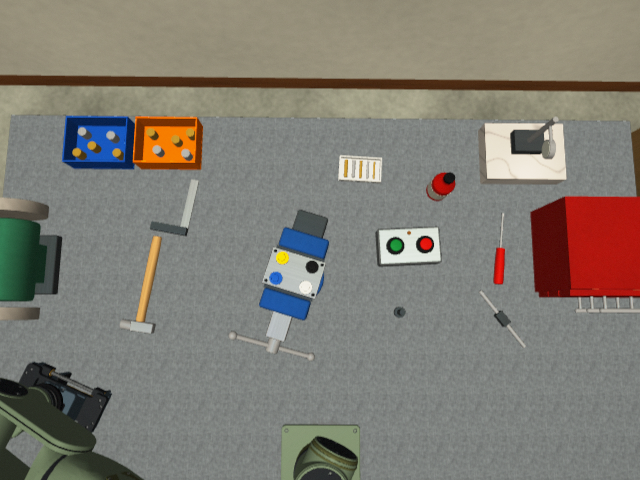

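View pics/side1.png

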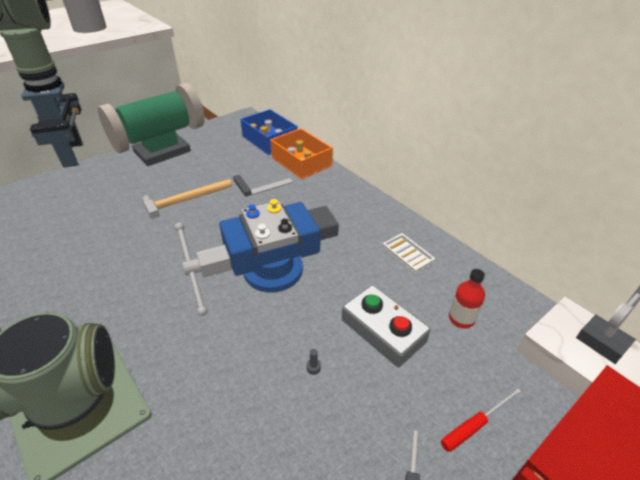

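The top picture shows yellow at about (282,257), blue (276,279), black (312,267), white (306,287), green (396,246) and red (425,244). The side picture gives the same layout: yellow (274,204), green (373,301). The network points are roughly right, so I'll refine them by colour.

```bash
cat >> h.py <<'E'
def blob(im,uv,h,r=9,smin=120):
    hsv=cv2.cvtColor(im,cv2.COLOR_RGB2HSV);m=cv2.inRange(hsv,(h[0],smin,60),(h[1],255,255))
    k=np.zeros_like(m);cv2.circle(k,tuple(map(int,uv)),r+4,255,-1);m&=k
    v,u=np.nonzero(m);return np.array([u.mean(),v.mean()]),len(u)
def tri(a,b):
    (o1,d1),(o2,d2)=ray("top",a),ray("side",b)
    A=np.stack([d1,-d2],1);s=np.linalg.lstsq(A,o2-o1,rcond=None)[0]
    p,q=o1+s[0]*d1,o2+s[1]*d2;return (p+q)/2,np.linalg.norm(p-q)
E
python3 - <<'E'
from h import *
np.set_printoptions(precision=1,suppress=True)
T=cv2.imread('pics/top1.png')[:,:,::-1].copy();S=cv2.imread('pics/side1.png')[:,:,::-1].copy()
for n,a,b,h,z in(("yellow",(282,257),(274,204),(22,35),180),("green",(396,246),(373,301),(50,85),72)):
    pa,na=blob(T,a,h);pb,nb=blob(S,b,h);print(n,pa,na,pb,nb,tri(pa,pb),atz("top",pa,z),atz("side",pb,z))
def big(im,c,n,s):return cv2.resize(im[c[1]-n:c[1]+n,c[0]-n:c[0]+n],(s,s),interpolation=cv2.INTER_CUBIC)
cv2.imwrite('pics/c.png',np.hstack([big(T,(290,268),30,390),big(S,(270,215),30,390)])[:,:,::-1])
E
```

```text
yellow [282.  257.5] 129 [273.8 206.2] 117 (array([527.6,  97. , 169.1]), np.float64(1.7531032841268754)) [525.7  96.7 180. ] [520.8  84.6 180. ]
green [395.6 244.8] 120 [372.  300.7] 138 (array([ 573.3, -196.6,   67.5]), np.float64(0.21394797193223064)) [ 572.8 -196.    72. ] [ 570.2 -199.1   72. ]
```

View pics/c.png

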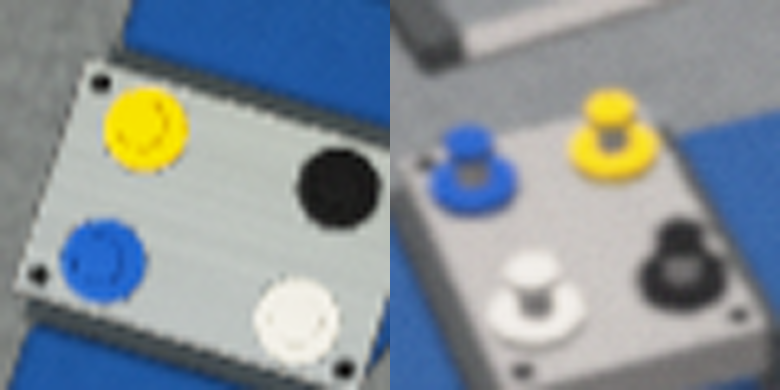

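The crop shows the yellow head centred at about (281.9,257) in the top view and (273.7,200.7) in the side view. That puts yellow near (527,96) and green near (572,-197). I'll move above yellow with the gripper shut.

```bash
python3 -m jog '-0.1 -0.06 -0.06 0 0 0;-0.895 -0.561 -0.06 0 0 0;-0.895 -0.561 -0.06 0 0 0;-0.895 -0.561 -0.06 0 0 0;-0.895 -0.561 -0.06 0 0 0;-0.895 -0.561 -0.06 0 0 0;-0.895 -0.561 -0.06 0 0 0;-0.895 -0.561 -0.06 0 0 0;-0.895 -0.561 -0.06 0 0 0;-0.895 -0.561 -0.06 0 0 0;-0.895 -0.561 -0.06 0 0 0;-0.895 -0.561 -0.06 0 0 0;-0.895 -0.561 -0.06 0 0 0;-0.895 -0.561 -0.06 0 0 0;-0.895 -0.561 -0.06 0 0 0;-0.895 -0.561 -0.06 0 0 0;-0.895 -0.561 -0.06 0 0 0;-0.895 -0.561 -0.06 0 0 0' -1
python3 - <<'E'
from h import *
s=state();print({k:np.round(s[k],2) for k in s})
S=snap("side",'s2.png');cv2.imwrite('pics/s2c.png',cv2.resize(S[90:290,170:370],(600,600),interpolation=cv2.INTER_CUBIC)[:,:,::-1])
E
```

```text
time_s: 2.6
ee_pos: [526.3, 97.2, 266.1]
ee_rot: [180.0, -0.0, 157.1]
force: [-1.1, 0.0, -0.4]
gripper_width: 0.2
{'time_s': np.float64(2.6), 'qpos': array([ 9.220e+00,  1.368e+01,  9.180e+01,  2.000e-02,  7.452e+01,
       -5.787e+01]), 'qvel': array([ 0.05, -0.02, -0.13, -0.13,  0.02, -0.06]), 'effort': array([ -0.31, -36.93, -23.54,  -0.  ,   0.08,   0.  ]), 'ee_pos': array([526.33,  97.23, 266.07]), 'ee_rot': array([ 1.7998e+02, -1.0000e-02,  1.5709e+02]), 'force': array([-1.06,  0.02, -0.43]), 'torque': array([-0.01, -0.03, -0.  ]), 'gripper_width': np.float64(0.23)}
```

View pics/s2c.png

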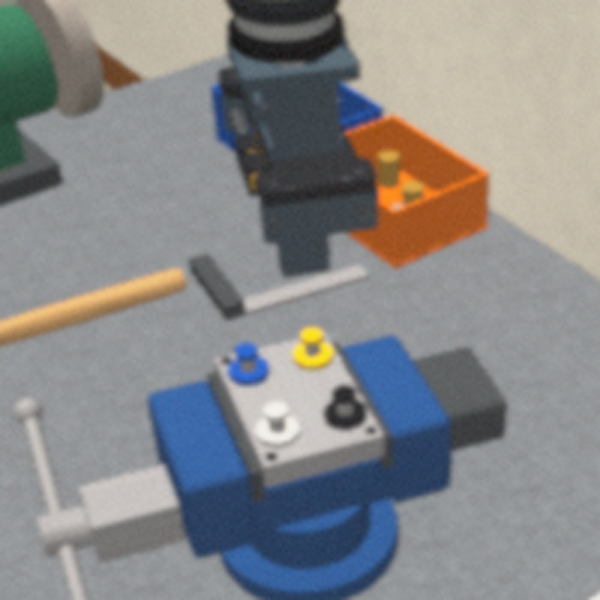

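The side crop shows the shut fingertips at about (271.7,181), with the yellow head below them at (273.7,200.7). I'll lower to about 12 mm above the head and check the alignment.

```bash
python3 -m jog '0 0 0.05 0 0 0;0 0 0.096 0 0 0;0 0 0.096 0 0 0;0 0 0.096 0 0 0;0 0 0.096 0 0 0'
python3 - <<'E'
from h import *
np.set_printoptions(precision=1,suppress=True)
s=state();p=s["ee_pos"];print(p,s["force"],s["time_s"])
c=calibration("side")
print(cv2.projectPoints(np.array([[p[0],p[1],p[2]-22],[p[0],p[1],184]]),np.array(c["rvec"]),np.array(c["tvec"]),np.array(c["mtx"]),None)[0].reshape(-1,2))
S=snap("side",'s3.png');cv2.imwrite('pics/s3c.png',cv2.resize(S[170:240,235:305],(700,700),interpolation=cv2.INTER_CUBIC)[:600,:,::-1])
E
```

```text
time_s: 3.07
ee_pos: [526.9, 97.8, 219.3]
ee_rot: [179.9, 0.1, 157.1]
force: [0.2, -0.4, 1.1]
gripper_width: 0.4
[526.9  97.8 219.3] [ 0.2 -0.4  1.1] 3.0667
[[272.3 196.4]
 [272.7 201.1]]
```

View pics/s3c.png

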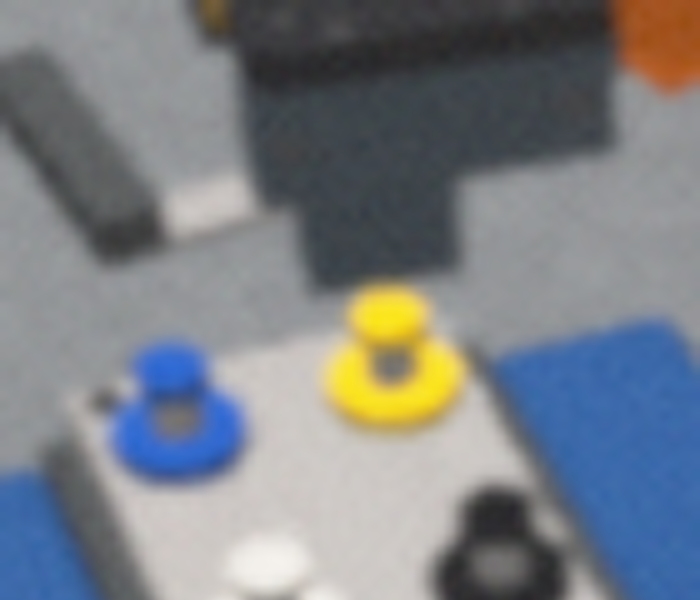

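The fingertip centre sits at (273.5,196.5) and the head top at (273.9,200.5). That's aligned to within about a pixel, so I'll press slowly and hold near 4–5 mm.

```bash
python3 -m jog '0 0 0.012 0 0 0;0 0 0.02 0 0 0;0 0 0.025 0 0 0;0 0 0.029 0 0 0;0 0 0.033 0 0 0;0 0 0.036 0 0 0;0 0 0.036 0 0 0;0 0 0.036 0 0 0;0 0 0.036 0 0 0'
python3 - <<'E'
from h import *
s=state();print(s["ee_pos"],s["force"],s["time_s"])
S=snap("side",'s4.png');cv2.imwrite('pics/s4c.png',cv2.resize(S[170:240,235:305],(700,700),interpolation=cv2.INTER_CUBIC)[:600,:,::-1])
E
```

```text
time_s: 3.87
ee_pos: [527.2, 97.7, 202.0]
ee_rot: [179.9, 0.1, 157.1]
force: [-0.3, -0.4, 3.1]
gripper_width: -0.1
[527.198943    97.67336901 202.00232314] [-0.28375935 -0.36898334  3.08990825] 3.8667
```

View pics/s4c.png

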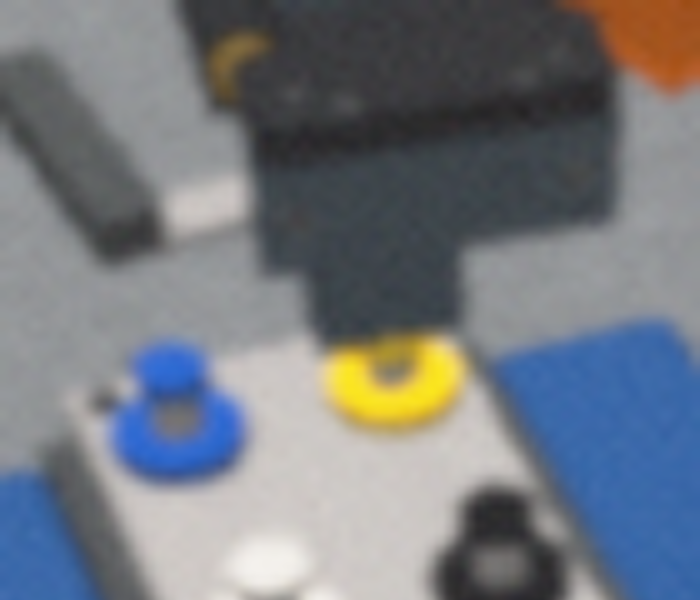

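The fingertips are on the head, now at crop (390,340), and only the collar shows below them. A force of about 3 N means roughly 3.4 mm of travel. I'll add 2.5 mm for margin, which still stays well under 20 N.

```bash
python3 -m jog '0 0 0.003 0 0 0;0 0 0.005 0 0 0;0 0 0.005 0 0 0;0 0 0.005 0 0 0;0 0 0.005 0 0 0'; python3 -c "
from h import *
s=state();print(s['force'],s['ee_pos'])"
```

```text
time_s: 4.33
ee_pos: [527.2, 97.7, 199.7]
ee_rot: [179.9, 0.1, 157.1]
force: [-2.0, -0.4, 5.7]
gripper_width: 0.0
[-2.00487864 -0.37697521  5.73508756] [527.19151619  97.67149561 199.7200921 ]
```

About 5.7 N, so about 6 mm of travel. I'll release straight up, wait, and check that the pin came back.

```bash
python3 -m jog '0 0 -0.02 0 0 0;0 0 -0.06 0 0 0;0 0 -0.14 0 0 0;0 0 -0.14 0 0 0;0 0 -0.14 0 0 0;0 0 -0.14 0 0 0;0 0 -0.14 0 0 0'
python3 - <<'E'
from h import *
s=state();p=s["ee_pos"];print(p,s["ee_rot"],s["force"],s["time_s"])
S=snap("side",'s5.png');A=cv2.imread('pics/side1.png')[:,:,::-1]
for b in((274,204),(373,301)):pass
print(blob(S,(274,204),(22,35)),blob(np.ascontiguousarray(A),(274,204),(22,35)))
d=cv2.absdiff(S,np.ascontiguousarray(A)).max(2);print("plate diff",d[195:240,245:300].max(),d[195:240,245:300].mean())
y=np.radians(s["ee_rot"][2]);D=np.array([572-p[0],-197-p[1]])
print("rows",D@[np.cos(y),np.sin(y)]/500,D@[np.sin(y),-np.cos(y)]/500,(p[2]-(73+22+60))/500)
E
```

```text
time_s: 4.92
ee_pos: [526.3, 97.5, 268.5]
ee_rot: [180.0, 0.0, 157.1]
force: [0.1, 0.7, -0.6]
gripper_width: 0.9
[526.33934289  97.4794204  268.48751909] [1.79966121e+02 3.39125077e-02 1.57123588e+02] [ 0.08060632  0.69535457 -0.63769317] 4.9167
(array([273.90598291, 206.17094017]), 117) (array([273.84615385, 206.1965812 ]), 117)
plate diff 12 3.44
rows -0.31309310231076903 -0.5071339151194059 0.22697503817842232
```

The pin is back: its blob is identical to the start. Now over to green, laterally first and then down to about 15 mm above the button.

```bash
python3 -m jog '-0.313 -0.507 0 0 0 0;-0.313 -0.507 0 0 0 0;-0.313 -0.507 0 0 0 0;-0.313 -0.507 0 0 0 0;-0.313 -0.507 0 0 0 0;-0.313 -0.507 0 0 0 0;-0.313 -0.507 0 0 0 0;-0.313 -0.507 0 0 0 0;-0.313 -0.507 0 0 0 0;-0.313 -0.507 0.1 0 0 0;-0.313 -0.507 0.2 0 0 0;-0.313 -0.507 0.3 0 0 0;-0.313 -0.507 0.315 0 0 0;-0.313 -0.507 0.315 0 0 0;-0.313 -0.507 0.315 0 0 0;-0.313 -0.507 0.315 0 0 0'
python3 - <<'E'
from h import *
s=state();p=s["ee_pos"];print(p,s["force"])
c=calibration("side")
print(cv2.projectPoints(np.array([[p[0],p[1],p[2]-22],[p[0],p[1],73]]),np.array(c["rvec"]),np.array(c["tvec"]),np.array(c["mtx"]),None)[0].reshape(-1,2))
S=snap("side",'s6.png');cv2.imwrite('pics/s6c.png',cv2.resize(S[265:345,335:415],(600,600),interpolation=cv2.INTER_CUBIC)[:,:,::-1])
E
```

```text
time_s: 6.3
ee_pos: [573.4, -196.4, 112.7]
ee_rot: [180.0, 0.2, 157.2]
force: [-0.5, -0.3, 0.6]
gripper_width: 0.5
[ 573.39695102 -196.36697962  112.72651497] [-0.46476543 -0.34907348  0.57220567]
[[373.00531358 293.46004709]
 [372.25596979 298.91607739]]
```

View pics/s6c.png

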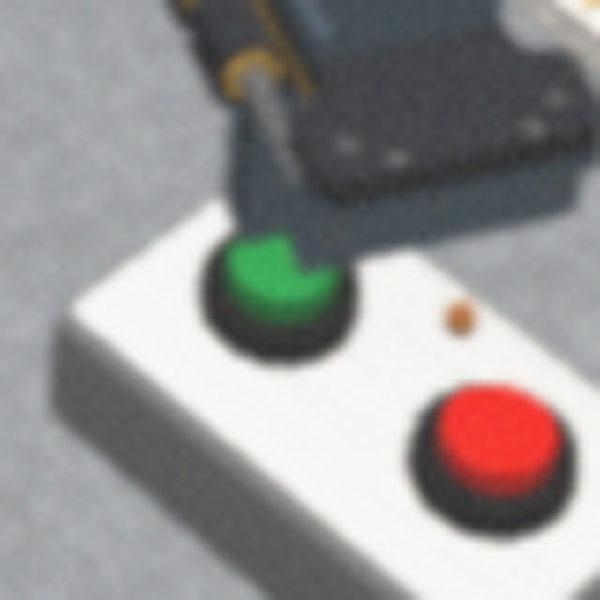

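The fingertips are over the green button (button centre at crop (280,270), red clear at (500,430)). The gap is about 17 mm, so I'll press in steps.

```bash
python3 -m jog '0 0 0.015 0 0 0;0 0 0.028 0 0 0;0 0 0.035 0 0 0;0 0 0.039 0 0 0;0 0 0.043 0 0 0;0 0 0.046 0 0 0;0 0 0.046 0 0 0;0 0 0.046 0 0 0'
```

```text
time_s: 7.02
ee_pos: [573.9, -196.7, 90.8]
ee_rot: [179.9, 0.3, 157.2]
force: [-1.1, 1.1, 4.4]
gripper_width: 0.4
```

```bash
python3 -m jog '0 0 0.003 0 0 0;0 0 0.005 0 0 0;0 0 0.007 0 0 0;0 0 0.007 0 0 0;0 0 0.007 0 0 0'
```

```text
time_s: 7.43
ee_pos: [573.9, -196.7, 89.2]
ee_rot: [179.9, 0.3, 157.2]
force: [-4.5, 1.5, 12.8]
gripper_width: 0.3
```

The force went well past 5 N at z≈89, which suggests the stop. I'll take one look to rule out contact with the housing.

Run:
```python
from h import *
S=snap("side",'s7.png');cv2.imwrite('pics/s7c.png',cv2.resize(S[270:330,345:405],(600,600),interpolation=cv2.INTER_CUBIC)[:,:,::-1])
```

```text
(no output)
```

View pics/s7c.png

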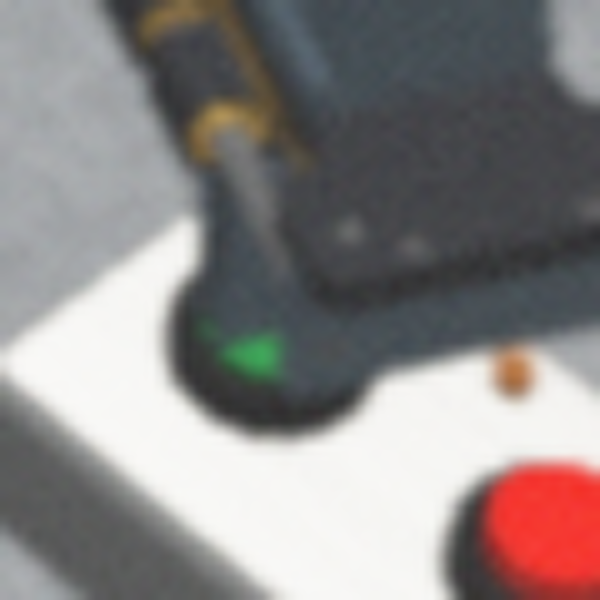

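The green cap is down level with its housing rim at crop (255,355), and red at (550,520) is untouched. The 5.8 mm of travel and the force jump both match fully in. Releasing and retreating.

```bash
python3 -m jog '0 0 -0.02 0 0 0;0 0 -0.06 0 0 0;0 0 -0.14 0 0 0;0 0 -0.22 0 0 0;0 0 -0.3 0 0 0;0 0 -0.36 0 0 0;0.2 0.1 -0.36 0 0 0;0.2 0.1 -0.36 0 0 0;0.2 0.1 -0.36 0 0 0;0.2 0.1 -0.36 0 0 0;0.2 0.1 -0.36 0 0 0;0.2 0.1 -0.36 0 0 0;0.2 0.1 -0.36 0 0 0'
python3 - <<'E'
from h import *
s=state();print(s["ee_pos"],s["force"],s["time_s"])
A=np.ascontiguousarray(cv2.imread('pics/side1.png')[:,:,::-1]);S=snap("side",'s8.png')
for u,h in(((373,301),(50,85)),((274,204),(22,35))):print(blob(A,u,h),blob(S,u,h))
m=(cv2.absdiff(S,A).max(2)>40).astype(np.uint8)
n,_,st,_=cv2.connectedComponentsWithStats(m);print(st[1:][st[1:,4]>8])
cv2.imwrite('pics/s8c.png',S[:,:,::-1])
E
```

```text
time_s: 8.57
ee_pos: [501.0, -112.4, 268.4]
ee_rot: [180.0, 0.4, 157.1]
force: [0.4, -0.7, -0.5]
gripper_width: 0.4
[ 500.9836213  -112.37903862  268.4348684 ] [ 0.39217504 -0.66523176 -0.53596566] 8.5667
(array([372.04347826, 300.68115942]), 138) (array([372.01449275, 300.63043478]), 138)
(array([273.84615385, 206.1965812 ]), 117) (array([273.85344828, 206.18103448]), 116)
[[    0     0   371   226 31417]
 [    0    34    89   337 15376]
 [   34    81     4     4    11]
 [   37   121     5     7    11]
 [  313   221     6    11    48]
 [   87   323    29    62  1025]
 [   92   358     2     7     9]
 [   44   371    20     7    55]
 [   12   380    49    17   151]
 [    6   383    21    11    69]
 [    0   389     3    21    45]
 [   16   390    40    15    65]
 [    3   393    83    43  1883]
 [    0   411     3    10    19]]
```

View pics/s8c.png

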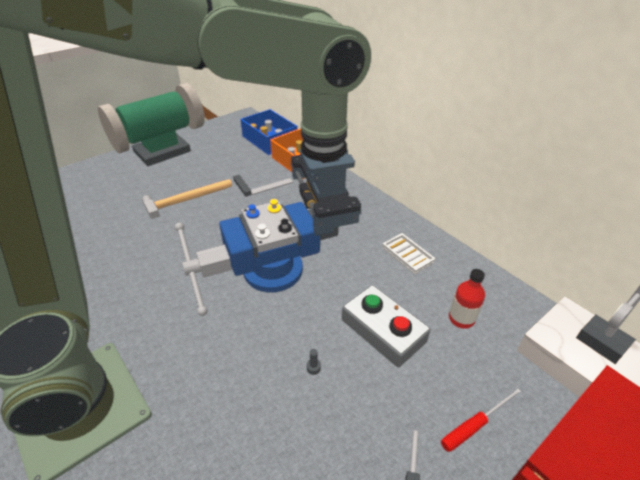

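The pins and buttons are up: green at (372,301), yellow at (274,206), both as at the start. The loose things are unmoved, and the gripper is in free air. Handing in.

```bash
python3 -c "
from h import *
print(job_done())"
```

```text
the job is handed in; nothing more can be done
None
```

I pressed the yellow pin and let it spring back, then pressed the green button fully in and released it. The job is handed in; it reported no verdict.

- **Yellow pin:** I pressed it about 6 mm with the shut fingertips, at about 5.7 N. After release, its position in the side camera image matched the start to within 0.1 pixel.
- **Green button:** I pressed it about 5.8 mm by my height estimate. The force climbed to 12.8 N, well past its 5 N spring, so I take it to have reached its stop. After release, its image position also matched the start to within 0.1 pixel.
- **Rest of the scene:** The last side picture shows the other pins, the red button and the loose things in view where they began. The gripper is in free air at z = 268 mm with forces under 1 N. I did not take a final top picture, so things outside or partly outside the side view, such as the tap wrench, were not rechecked, but the arm never went low near them.
- **Disagreement:** The trained networks gave some wrong hits, for example placing yellow at the bottle. I used colour positions checked against the pictures instead. Triangulating from both cameras put the yellow blob at z = 169 mm, because the blob includes the collar, so I used the given height of 184 mm.

The run took about 8.6 s of the 42 s allowed.

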